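# Unpin and open the ventilator drive unit

## Task

Open the white ventilator drive unit for service: pull both red-knobbed retaining pins straight out of their hasp staples and put them in the steel parts tray, then lift the purple lid off by its handle and lay it down, right way up, in the middle of the blue mat with its length squarely along the mat's length. Set the lid down by hand rather than dropping it, and do not knock the humidifier chamber, the breathing filter, the bottle or the multimeter.

Things in the scene. Friction and masses are not known exactly. Their poses are not given: they have to be found in the camera images.
- vent: White ventilator drive unit, fixed: box 130 (x) x 180 (y) x 88 mm high to its rim; origin on the bench under the box's centre, z up. A low round seat (radius 55, 33 mm high) for the humidifier chamber juts 110 mm from its -x wall; two 22 mm port stubs jut 22 mm from its +x wall. A steel bracket with a staple is on each end wall (+y, -y).
- staple_a (a point): Top middle of the steel staple at the unit's -y end, 107 mm from the unit's origin, 112 mm above the bench: an upright loop of 6 mm wire, 14 mm wide inside, standing up through the slot of the lid's hasp plate. Axes as the unit's. Pin A lies through it, along y.
- staple_b (a point): The same staple at the unit's +y end, for pin B.
- lid_handle (a point): Centre of the black bridge handle's bar on the purple lid (about 0.35 kg). Bar 16 mm wide (x), 110 long (y), 14 thick; 25 mm finger room below it, legs 78 mm apart. Axes are the lid's: y along its length and handle, z up. The plate's top is 32 mm and the lid's lowest face 43 mm below this point. At the start it is 125 mm above the bench, over the unit's origin, axes as the unit's.
- lid: The purple lid, origin at the centre of its lowest face (a 6 mm deep locating rim under the plate). Plate 130 (x) x 180 (y) x 5 mm; slotted steel hasp plates 50 mm wide stick out 32 mm at both ends, 244 mm over all. Once both pins are out it lifts straight up, loose, with 2.5 mm play round each staple; staple tops are 24 mm above the plate's underside.
- pin_a_knob (a point): Centre of pin A's red pull knob, at the unit's -y end: a cylinder 22 mm in diameter, 22 long. The 8 mm steel shank runs 60 mm from the knob in this point's +y, lying level on the lid through the staple. At the start 97 mm above the bench, 136 mm from the unit's origin. Draw it straight away from the unit, along this point's -y; free after 52 mm. 3 mm side play. About 0.04 kg.
- pin_a_mid (a point): Middle of pin A: on its axis, half-way along its 82 mm length, 30 mm from the knob's centre; y along the pin, from knob to tip.
- pin_b_knob (a point): The same for pin B, identical, which locks the hasp at the unit's +y end (this point's -y direction again points away from the unit, and is the way to pull).
- pin_b_mid (a point): Middle of pin B, likewise.
- tray: Open rectangular steel parts tray, fixed, 170 (x) x 130 (y) x 18 mm high outside, walls and floor 3 mm. Origin under its centre, on the bench.
- mat: Blue antistatic mat, fixed, 300 (x, its length) x 200 (y) x 3 mm thick. Origin under its centre, on the bench.
- chamber_mid (a point): Mid-height of the purple humidifier chamber, radius 46 mm, 80 mm high, standing loose on the unit's seat (its top 113 mm above the bench). Leave alone.
- filter_mid (a point): Mid-height of the white breathing filter, radius 32 mm, 100 mm high, standing on the bench. Leave alone.
- bottle_mid (a point): Mid-height of a clear bottle with blue cap, radius 30 mm, 135 mm high, standing on the bench. Leave alone.
- meter_mid (a point): Centre of a yellow multimeter lying on the bench, 140 (x) x 72 (y) x 34 mm high. Leave alone.

How it is judged:
By the outcome, as a careful person would: the job done as asked, in the order asked, and still so for the second after the job is handed in, with the robot touching nothing.
It also fails if it takes over 67 s, if anything falls off the work surface, if the arm or the gripper's body presses on something with over 40 N, if the wrist force passes 120 N, or if a joint passes its speed limit or range.

## Robot

A 6-joint arm with a two-finger parallel gripper is mounted at the origin on the work surface. World frame = base frame: x ahead of the robot, y to its left, z up, the work surface at z = 0. Lengths are in m, angles in rad, forces in N, time in s.
With the tool pointing down it reaches from about 0.35 to 0.775 m from the base axis. Payload 7.3 kg.
Tool frame: the origin (TCP) lies midway between the tips of the shut fingers; the grasp point (between the pads) lies r.grip_point_offset behind it (r.grip_point_offset is the distance from the TCP to the grasp point, in m); z points along the fingers, y is the line along which they close (so a half turn about z gives the same grasp; the last joint's range is limited). The gripper opens to 92 mm and grips with 3 to 60 N. Pads are 19 mm wide; open, the fingers measure 130 mm over their backs; the gripper's body (75 mm by 190 mm) begins 47 mm behind the grasp point.
Start: joints at [1.085, 0.342, 1.524, -0, 1.275, -0.146], TCP at [0.175, 0.495, 0.227] pointing down, gripper open.
Joint ranges: [-2.53, 2.53], [-0.77, 2.02], [0.04, 2.7], [-1, 4.14], [0.28, 2.66], [-3.11, 3.11]. Speed limits (rad/s): [2.57, 2.57, 3.14, 3.14, 3.14, 3.14].

## Interface

Orientations are given as a rotation vector (axis times angle).
In Python, from bench import r gives the robot as it stands.
- The arm moves only by the shell command python3 -m inch 'ROWS'. ROWS is JSON, a list of rows, each an object with "turn": the turn, a rotation vector about the tool's x, y, z as a fraction of full scale, a list of three; "translation": the shift along the tool's x, y, z as a fraction of full scale, a list of three; "fingers": the opening, from 0 (shut) to 1 (fully open). A call has 1 to 8 rows; each row is the pose to reach, as a shift and turn from the pose commanded when the call began, along the tool's axes at that moment; what a row does not reach only later rows make up. Full scale, the value 1, is 100 mm for a shift and 90 degrees for a turn. A row lasts 1/12 s, in which the tool goes at most 41.7 mm and 7.16 degrees, less where a joint would pass 70% of its speed; a pose out of reach is approached as far as the arm can. A call with a number of a shift or a turn outside -1 to 1 is refused whole. A call with a gripper value outside its range is refused whole. The fingers move at their own pace and stop on an object; the grip force is fixed at half the most. Time passes only in rows, so rows that repeat a pose let the fingers close. It gives the time, the measured TCP pose, the force, the opening and the grip force at its end, in the units of the state.
- r.get_state(): the state, without advancing time (a new reading comes with each control period).
- r.grab_frame(name): name is "scene" or "top" or "wrist"; returns (picture, depth): 480x640x3 uint8, red, green, blue; 480x640 float32, m along the optical axis (not along the pixel's ray), 0 where there is no reading.
- r.camera_info(name): a dict with "mtx" (3x3 intrinsics, pixels), "camera_from_world" (4x4, takes a point from world to camera coordinates). Camera axes: x right, y up, looking along -z (the intrinsics and any distortion apply to the point x, -y, -z); pixel columns grow to the right and rows downward; lengths in m; the calibration is good to about 2 mm. A picture is of the moment at which its call begins: read the wrist's pose just before it. camera_info takes no time and is no camera call; for the wrist camera it gives the pose at the moment of the call.
- r.finish_job(): hands the job in; it is judged then, once.
Trained networks look in the newest picture that a camera, given by its name, has taken for a name from the list of things; names that differ only in an ending like _2 or _b are one class to them, and where a whole thing is asked for, a point or a joint stands for the part that bears it (a point fixed in the world has none). Each returns a list of dicts, best first, with "confidence" (0 to 1); they miss things now and then, are a little off and sometimes report something else, mostly with a low value. They report only what shows in the picture. A call takes as long as a camera call.
- r.cut_out(thing, camera): "region" (480x640 bool, what is visible of it) and "rect" ([left, top, width, height] in pixels, round what is visible of it).
- r.landmark_of(thing, camera): "point" ([column, row] in pixels: a listed point, or the origin of a listed thing).
The state is a dict: "clock": time; "q": joint angles; "qd": joint speeds; "joint_torque": joint torques, N m; "position": TCP position; "orientation": TCP orientation; "contact_force": force on the tool from outside, world axes, zero at the start; "moment": the same for the moment, N m; "gripper_width": finger opening in m; "grip_force": force on a finger pad.
Only numpy, scipy, OpenCV 4.12 (cv2) and the standard library are available. Lean on these libraries where they do the work, as an engineer would, in place of code of your own. Each camera call takes 0.05 s, during which the arm holds its last target. There are 200 camera calls.

## Working session

There is one attempt and no reset: what is moved stays moved. The work goes in short steps, Python scripts to look and compute and a shell command to move; the robot and the scene stay as the last step left them, time stands still between calls to the robot, and variables do not carry over. Pictures are saved under pics/ and viewed, at most 11 in all, crops included, and the job is handed in when it is done.

```bash
mkdir -p pics; ls; cat > h.py <<'E'
import numpy as np, cv2
from bench import r
from scipy.spatial.transform import Rotation as R
def ray(cam,uv):
    c=r.camera_info(cam);K=np.array(c["mtx"]);T=np.linalg.inv(np.array(c["camera_from_world"]))
    d=np.linalg.inv(K)@[uv[0],uv[1],1.]; d=np.array([d[0],-d[1],-d[2]])
    return T[:3,3],T[:3,:3]@d
def at_z(cam,uv,z):
    o,d=ray(cam,uv); return o+d*(z-o[2])/d[2]
def at_d(cam,uv,D):
    o,d=ray(cam,uv); return o+d*D[int(round(uv[1])),int(round(uv[0]))]
def save(n,p): cv2.imwrite('pics/'+n+'.png',p[:,:,::-1])
E
python3 - <<'E'
from h import *
np.set_printoptions(precision=4,suppress=True)
s=r.get_state();print(s["clock"],s["position"],s["orientation"],s["gripper_width"],r.grip_point_offset)
Z=dict(staple_a=.112,lid_handle=.125,pin_a_knob=.097,tray=0,mat=0,chamber_mid=.073,filter_mid=.05,bottle_mid=.0675,meter_mid=.017,vent=0)
for cam in("scene","top"):
    p,D=r.grab_frame(cam);save(cam,p)
    for t,z in Z.items():
        for k in r.landmark_of(t,cam)[:3]:
            if k["confidence"]>.3: print(cam,t,round(k["confidence"],2),np.round(k["point"]),at_z(cam,k["point"],z)[:2],at_d(cam,k["point"],D))
E
```

```text
pics
0.0 [0.1748 0.4946 0.226 ] [-0.5311 -3.0959  0.0024] 0.09172363950840529 0.0188
scene staple_a 0.93 [271. 163.] [ 0.4681 -0.3326] [ 0.4662 -0.3365  0.109 ]
scene staple_a 0.73 [279. 212.] [ 0.5523 -0.1325] [ 0.5502 -0.1367  0.1081]
scene lid_handle 0.62 [277. 185.] [ 0.5104 -0.219 ] [ 0.5144 -0.2107  0.1319]
scene pin_a_knob 0.6 [270. 164.] [ 0.464  -0.3462] [ 0.4703 -0.3331  0.1071]
scene pin_a_knob 0.53 [273. 289.] [0.6822 0.0786] [0.6465 0.0018 0.007 ]
scene tray 0.82 [272. 289.] [ 0.6455 -0.0045] [ 0.6447 -0.0062 -0.002 ]
scene mat 0.77 [365. 328.] [0.5234 0.2124] [0.5258 0.2154 0.0047]
scene mat 0.39 [277. 223.] [ 0.5165 -0.2168] [ 0.5696 -0.1086  0.1026]
scene chamber_mid 0.93 [319. 194.] [ 0.4012 -0.1852] [ 0.4124 -0.1667  0.0898]
scene filter_mid 0.72 [312. 235.] [ 0.4894 -0.0742] [ 0.5014 -0.0539  0.071 ]
scene bottle_mid 0.64 [451. 422.] [0.5481 0.522 ] [0.5625 0.5325 0.0953]
scene meter_mid 0.95 [245. 161.] [ 0.4716 -0.5068] [ 0.4793 -0.4884  0.0306]
scene vent 0.93 [277. 218.] [ 0.5059 -0.2357] [ 0.5504 -0.1451  0.0845]
top staple_a 0.95 [368. 203.] [ 0.5538 -0.1351]
[... 272 characters left out ...]
62. 238.] [ 0.4709 -0.3571] [ 0.4694 -0.3546  0.1054]
top tray 0.78 [314. 183.] [ 0.6371 -0.0082] [ 0.6351 -0.0082  0.0068]
top mat 0.87 [230. 228.] [0.5201 0.2094] [0.5187 0.2083 0.0069]
top mat 0.61 [411. 222.] [ 0.532  -0.2577] [ 0.5042 -0.2322  0.1298]
top mat 0.47 [411. 220.] [ 0.5355 -0.2566] [ 0.5061 -0.2302  0.1352]
top chamber_mid 0.85 [391. 268.] [ 0.4032 -0.189 ] [ 0.4007 -0.1859  0.0933]
top filter_mid 0.76 [336. 234.] [ 0.4929 -0.0617] [ 0.4835 -0.0595  0.0989]
top filter_mid 0.64 [518. 246.] [ 0.4575 -0.5074] [ 0.4593 -0.512   0.0387]
top bottle_mid 0.79 [102. 213.] [0.5458 0.5129] [0.5378 0.4986 0.1012]
top meter_mid 0.59 [517. 245.] [ 0.4657 -0.5188] [ 0.4626 -0.5113  0.0355]
```

View pics/top.png

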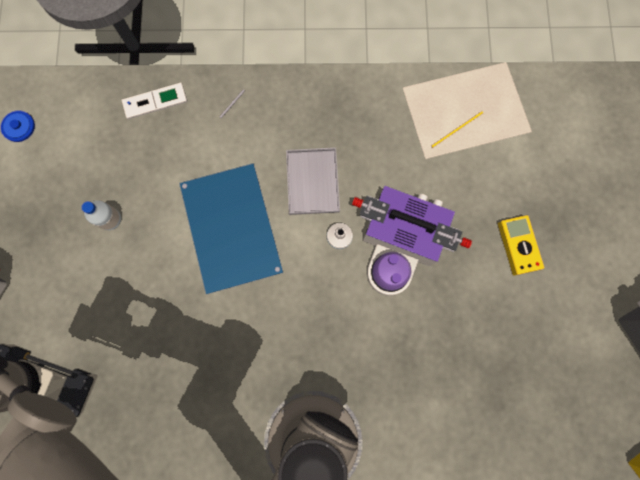

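View pics/scene.png

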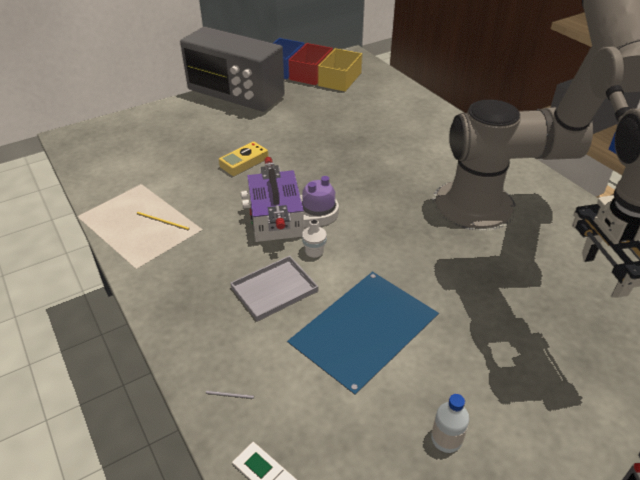

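The top view shows the unit at about (410,222) with red knobs at (356,202) and (466,242). The chamber is at (391,270), the filter at (340,235), close to knob B, the tray at (314,183) and the mat at (230,228). The unit's +x points up-right, so the tray-side end is +y, which means pin B. Next I'll refine the yaws.

```bash
python3 - <<'E'
from h import *
np.set_printoptions(precision=4,suppress=True)
print(r.camera_info("top").keys())
p,D=r.grab_frame("top")
hsv=cv2.cvtColor(p,cv2.COLOR_RGB2HSV)
def rect(m,z,n):
    m=m.astype(np.uint8); k,l,st,_=cv2.connectedComponentsWithStats(m)
    i=1+np.argmax(st[1:,4]); v,u=np.nonzero(l==i)
    P=np.array([at_z("top",(a,b),z)[:2] for a,b in zip(u,v)])
    c,s,a=cv2.minAreaRect((P*1000).astype(np.float32)); b=cv2.boxPoints((c,s,a))
    e=[b[1]-b[0],b[2]-b[1]]; e=max(e,key=np.linalg.norm)
    print(n,len(u),np.array(c),np.array(s),"long yaw",np.degrees(np.arctan2(e[1],e[0]))%180)
rg=lambda lo,hi:cv2.inRange(hsv,lo,hi)>0
m=rg((98,120,50),(112,255,200)); rect(m,.003,"mat")
yy,xx=np.mgrid[:480,:640]
lid=rg((122,70,50),(150,255,255)); lid[264:]=0
lid=cv2.morphologyEx(lid.astype(np.uint8),cv2.MORPH_CLOSE,np.ones((9,9)));
rect(lid,.093,"lid")
for t,z in(("tray",.018),("mat",.003)):
    for k in r.cut_out(t,"top")[:1]: print(k["confidence"],k["rect"]); rect(k["region"],z,t)
red=(rg((0,150,90),(8,255,255))|rg((172,150,90),(180,255,255))).astype(np.uint8)
k,l,st,c=cv2.connectedComponentsWithStats(red)
for i in range(1,k):
    if st[i,4]>8: print("red",c[i],st[i,4],at_z("top",c[i],.1)[:2])
for cam in("top",):
  for t,z in(("filter_mid",.05),("chamber_mid",.073),("pin_b_knob",.097)):
    print(t,[(k["confidence"],at_z(cam,k["point"],z)[:2]) for k in r.landmark_of(t,cam)[:3]])
s=r.get_state();print(s["q"],R.from_rotvec(s["orientation"]).as_matrix())
E
```

```text
dict_keys(['mtx', 'camera_from_world'])Traceback (most recent call last):
  File "<stdin>", line 14, in <module>
  File "<stdin>", line 9, in rect
  File "h.py", line 9, in at_z
    o,d=ray(cam,uv); return o+d*(z-o[2])/d[2]
        ~~~^^^^^^^^
  File "h.py", line 5, in ray
    c=r.camera_info(cam);K=np.array(c["mtx"]);T=np.linalg.inv(np.array(c["camera_from_world"]))
ValueError: time passes only in moves, steps and waits
```

```bash
cat > h.py <<'E'
import numpy as np, cv2
from bench import r
from scipy.spatial.transform import Rotation as R
np.set_printoptions(precision=4,suppress=True)
C={}
def cam(n,new=False):
    if new or n not in C: C[n]=r.camera_info(n)
    return C[n]
def ray(n,uv):
    c=cam(n);K=np.array(c["mtx"]);T=np.linalg.inv(np.array(c["camera_from_world"]))
    uv=np.atleast_2d(np.asarray(uv,float))
    d=np.c_[uv,np.ones(len(uv))]@np.linalg.inv(K).T*[1,-1,-1]
    return T[:3,3],d@T[:3,:3].T
def at_z(n,uv,z):
    o,d=ray(n,uv); return (o+d*((z-o[2])/d[:,2])[:,None]).squeeze()
def rect(n,m,z,name):
    m=m.astype(np.uint8); k,l,st,_=cv2.connectedComponentsWithStats(m)
    i=1+np.argmax(st[1:,4]); v,u=np.nonzero(l==i)
    P=at_z(n,np.c_[u,v],z)[:,:2]
    c,s,a=cv2.minAreaRect((P*1000).astype(np.float32)); b=cv2.boxPoints((c,s,a))
    e=max([b[1]-b[0],b[2]-b[1]],key=np.linalg.norm)
    print(name,len(u),np.array(c),np.array(s),"long yaw",np.degrees(np.arctan2(e[1],e[0]))%180)
def reds(n,p,z):
    h=cv2.cvtColor(p,cv2.COLOR_RGB2HSV)
    m=((cv2.inRange(h,(0,150,70),(8,255,255))|cv2.inRange(h,(172,150,70),(180,255,255)))>0).astype(np.uint8)
    k,l,st,c=cv2.connectedComponentsWithStats(m)
    for i in range(1,k):
        if st[i,4]>12: print("red",c[i],st[i],at_z(n,c[i],z))
def save(n,p): cv2.imwrite('pics/'+n+'.png',p[:,:,::-1])
E
python3 - <<'E'
from h import *
p,D=r.grab_frame("top")
hsv=cv2.cvtColor(p,cv2.COLOR_RGB2HSV)
rg=lambda lo,hi:cv2.inRange(hsv,lo,hi)>0
rect("top",rg((98,120,50),(112,255,200)),.003,"mat")
lid=rg((122,70,50),(150,255,255)); lid[262:]=0
rect("top",cv2.morphologyEx(lid.astype(np.uint8),cv2.MORPH_CLOSE,np.ones((9,9))),.093,"lid")
for t,z in(("tray",.018),("mat",.003)):
    for k in r.cut_out(t,"top")[:1]: print(k["confidence"],k["rect"]); rect("top",k["region"],z,t)
reds("top",p,.1)
for t,z in(("filter_mid",.05),("chamber_mid",.073),("pin_b_knob",.097)):
    print(t,[(k["confidence"],at_z("top",k["point"],z)) for k in r.landmark_of(t,"top")[:3]])
s=r.get_state();print(s["clock"],s["q"],R.from_rotvec(s["orientation"]).as_matrix())
E
```

```text
mat 8565 [522.8008 209.3729] [296.9736 196.4249] long yaw 15.350721
lid 3917 [ 486.1914 -226.3542] [180.8454 182.998 ] long yaw 158.28877
0.6 [289.4, 147.7, 49.5, 67.4]
tray 3288 [640.6224  -2.5817] [174.6311 131.8893] long yaw 2.507622
0.71 [182.8, 162.8, 97.9, 129.3]
mat 8822 [524.6628 209.6037] [300.8868 202.8039] long yaw 15.542062
red [356.973  201.9459] [352 198  11  10  74] [ 0.5604 -0.1098  0.1   ]
red [465.8333 242.6282] [460 238  12  10  78] [ 0.4592 -0.3643  0.1   ]
filter_mid [(0.87, array([ 0.4861, -0.0633,  0.05  ]))]
chamber_mid [(0.82, array([ 0.4013, -0.186 ,  0.073 ])), (0.74, array([ 0.567 , -0.1383,  0.073 ])), (0.66, array([0.5508, 0.5195, 0.073 ]))]
pin_b_knob [(0.43, array([ 0.5612, -0.1171,  0.097 ]))]
1.45 [ 1.085   0.342   1.5241  0.      1.2754 -0.146 ] [[-0.9428  0.3333  0.    ]
 [ 0.3333  0.9428  0.0001]
 [-0.      0.0001 -1.    ]]
```

```bash

M='{"turn":[0,0,0],"translation":[-1,-0.78,0],"fingers":0.4}'
for i in 1; do :; done
python3 -m inch '[{"turn":[0,0,0],"translation":[-1,-0.78,0],"fingers":0.4},{"turn":[0,0,0],"translation":[-1,-0.78,0],"fingers":0.4},{"turn":[0,0,0],"translation":[-1,-0.78,0],"fingers":0.4},{"turn":[0,0,0],"translation":[-1,-0.78,0],"fingers":0.4}]'
```

```text
clock: 1.78
position: [0.2458, 0.3836, 0.2267]
orientation: [0.537, 3.094, -0.004]
contact_force: [0.4, -0.1, 0.4]
gripper_width: 0.0694
grip_force: 0.0
```

```bash

python3 -m inch '[{"turn":[0,0,0],"translation":[-1,-0.78,0],"fingers":0.4},{"turn":[0,0,0],"translation":[-1,-0.78,0],"fingers":0.4},{"turn":[0,0,0],"translation":[-1,-0.78,0],"fingers":0.4},{"turn":[0,0,0],"translation":[-1,-0.78,0],"fingers":0.4}]' >/dev/null
python3 -m inch '[{"turn":[0,0,0],"translation":[-1,-0.78,0],"fingers":0.4},{"turn":[0,0,0],"translation":[-1,-0.78,0],"fingers":0.4},{"turn":[0,0,0],"translation":[-1,-0.78,0],"fingers":0.4},{"turn":[0,0,0],"translation":[-1,-0.78,0],"fingers":0.4}]' >/dev/null
python3 -m inch '[{"turn":[0,0,0],"translation":[-1,-0.78,0],"fingers":0.4},{"turn":[0,0,0],"translation":[-1,-0.78,0],"fingers":0.4},{"turn":[0,0,0],"translation":[-1,-0.78,0],"fingers":0.4},{"turn":[0,0,0],"translation":[-1,-0.78,0],"fingers":0.4}]' >/dev/null
python3 -m inch '[{"turn":[0,0,0.6],"translation":[-1,-0.78,0],"fingers":0.4},{"turn":[0,0,0.6],"translation":[-1,-0.78,0],"fingers":0.4},{"turn":[0,0,0.6],"translation":[-1,-0.78,0],"fingers":0.4},{"turn":[0,0,0.6],"translation":[-1,-0.78,0],"fingers":0.4},{"turn":[0,0,0.6],"translation":[-1,-0.78,0],"fingers":0.4},{"turn":[0,0,0.6],"translation":[-1,-0.78,0],"fingers":0.4},{"turn":[0,0,0.6],"translation":[-1,-0.78,0],"fingers":0.4},{"turn":[0,0,0.6],"translation":[-1,-0.78,0],"fingers":0.4}]'
python3 -m inch '[{"turn":[0,0,0.42],"translation":[0,0,0],"fingers":0.4},{"turn":[0,0,0.42],"translation":[0,0,0],"fingers":0.4},{"turn":[0,0,0.42],"translation":[0,0,0],"fingers":0.4},{"turn":[0,0,0.42],"translation":[0,0,0],"fingers":0.4},{"turn":[0,0,0.42],"translation":[0,0,0],"fingers":0.4},{"turn":[0,0,0.42],"translation":[0,0,0],"fingers":0.4},{"turn":[0,0,0.42],"translation":[0,0,0],"fingers":0.4}]'
python3 - <<'E'
from h import *
s=r.get_state();print(s["q"],R.from_rotvec(s["orientation"]).as_matrix())
c=cam("wrist"); p,D=r.grab_frame("wrist"); save("w1",p)
reds("wrist",p,.1)
for t,z in(("pin_b_knob",.097),("staple_b",.112),("lid_handle",.125),("tray",0),("filter_mid",.05)):
    print(t,[(k["confidence"],k["point"],at_z("wrist",k["point"],z)) for k in r.landmark_of(t,"wrist")[:3]])
E
```

```text
clock: 3.45
position: [0.5164, -0.0382, 0.2266]
orientation: [-1.887, -2.511, -0.0]
contact_force: [0.0, -0.6, 0.3]
gripper_width: 0.0366
grip_force: 0.0
clock: 4.03
position: [0.5164, -0.0382, 0.2267]
orientation: [-2.594, -1.772, -0.0]
contact_force: [0.6, 0.5, -0.4]
gripper_width: 0.0369
grip_force: 0.0
[-0.2221  0.329   1.5435  0.0005  1.2693  0.1497] [[ 0.3634  0.9316 -0.0001]
 [ 0.9316 -0.3634  0.0005]
 [ 0.0004 -0.0002 -1.    ]]
red [393.3652 278.2848] [381 267  24  29 460] [ 0.5624 -0.1076  0.1   ]
pin_b_knob [(0.75, [389.9, 276.7], array([ 0.5601, -0.1065,  0.097 ]))]
staple_b []
lid_handle []
tray [(0.76, [410.7, 131.2], array([ 0.6366, -0.0028,  0.    ]))]
filter_mid [(0.84, [300.0, 249.6], array([ 0.4858, -0.0679,  0.05  ]))]
```

View pics/w1.png

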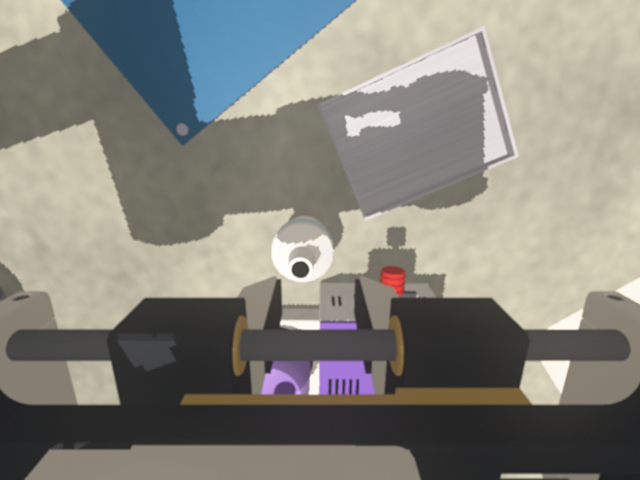

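Wrist view: knob B is at about (393,278), clear of the filter at (300,250). The tool's x axis lines up with the pin, so I'll move over it and take one check.

```bash

python3 -m inch '[{"turn":[0,0,0],"translation":[-0.5,0.67,0],"fingers":0.4},{"turn":[0,0,0],"translation":[-0.5,0.67,0],"fingers":0.4},{"turn":[0,0,0],"translation":[-0.5,0.67,0.5],"fingers":0.4},{"turn":[0,0,0],"translation":[-0.5,0.67,0.5],"fingers":0.4},{"turn":[0,0,0],"translation":[-0.5,0.67,0.5],"fingers":0.4}]'
python3 - <<'E'
from h import *
c=cam("wrist"); p,D=r.grab_frame("wrist"); save("w2",p)
reds("wrist",p,.1)
s=r.get_state();print(s["position"])
C_=np.array(c["camera_from_world"]);T=np.linalg.inv(C_);print(T)
E
```

```text
clock: 4.75
position: [0.5585, -0.1097, 0.1735]
orientation: [-2.588, -1.769, 0.007]
contact_force: [0.3, -0.1, 0.1]
gripper_width: 0.0368
grip_force: 0.0
red [321.7866 247.0987] [308 230  29  35 942] [ 0.5612 -0.1104  0.1   ]
[ 0.5595 -0.1096  0.1758]
[[ 0.9318  0.344   0.1163  0.5898]
 [-0.363   0.8893  0.278  -0.0339]
 [-0.0078 -0.3013  0.9535  0.3308]
 [ 0.      0.      0.      1.    ]]
```

View pics/w2.png

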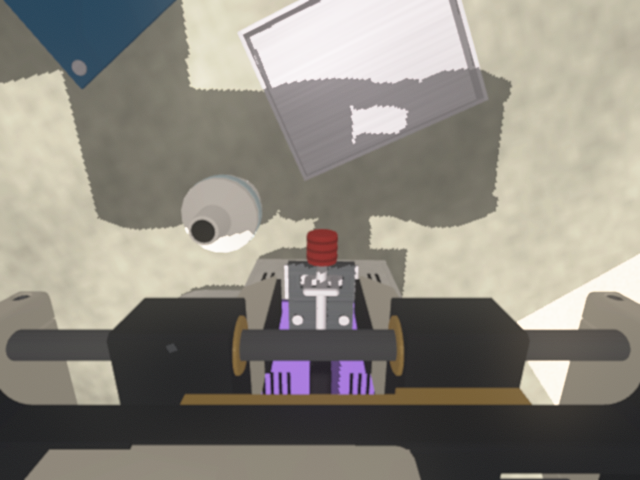

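Knob B is centred between the fingers at (322,247), and the filter at (222,213) is clear. Descending and gripping.

```bash

python3 -m inch '[{"turn":[0,0,0],"translation":[0,0.01,0.4],"fingers":0.4},{"turn":[0,0,0],"translation":[0,0.01,0.7],"fingers":0.4},{"turn":[0,0,0],"translation":[0,0.01,0.87],"fingers":0.4},{"turn":[0,0,0],"translation":[0,0.01,0.87],"fingers":0.4},{"turn":[0,0,0],"translation":[0,0.01,0.87],"fingers":0},{"turn":[0,0,0],"translation":[0,0.01,0.87],"fingers":0},{"turn":[0,0,0],"translation":[0,0.01,0.87],"fingers":0},{"turn":[0,0,0],"translation":[0,0.01,0.87],"fingers":0}]'
python3 -m inch '[{"turn":[0,0,0],"translation":[0,0,0],"fingers":0},{"turn":[0,0,0],"translation":[0,0,0],"fingers":0},{"turn":[0,0,0],"translation":[0.03,0,0],"fingers":0},{"turn":[0,0,0],"translation":[0.06,0,0],"fingers":0}]'
```

```text
clock: 5.47
position: [0.563, -0.1107, 0.0919]
orientation: [2.59, 1.772, 0.004]
contact_force: [1.5, 0.2, 3.2]
gripper_width: 0.0213
grip_force: 29.7
clock: 5.8
position: [0.5644, -0.1061, 0.0911]
orientation: [2.591, 1.772, 0.001]
contact_force: [-0.4, -3.5, 5.1]
gripper_width: 0.0213
grip_force: 29.6
```

```bash

python3 -m inch '[{"turn":[0,0,0],"translation":[0.06,0,-0.015],"fingers":0},{"turn":[0,0,0],"translation":[0.16,0,-0.015],"fingers":0},{"turn":[0,0,0],"translation":[0.26,0,-0.015],"fingers":0},{"turn":[0,0,0],"translation":[0.36,0,-0.015],"fingers":0},{"turn":[0,0,0],"translation":[0.46,0,-0.015],"fingers":0},{"turn":[0,0,0],"translation":[0.56,0,-0.015],"fingers":0},{"turn":[0,0,0],"translation":[0.60,0,-0.015],"fingers":0},{"turn":[0,0,0],"translation":[0.60,0,-0.015],"fingers":0}]'
python3 - <<'E'
from h import *
c=cam("wrist"); p,D=r.grab_frame("wrist"); save("w3",p)
s=r.get_state();print(s["position"],s["contact_force"])
E
```

```text
clock: 6.47
position: [0.5858, -0.0476, 0.0909]
orientation: [-2.591, -1.775, 0.0]
contact_force: [0.2, 0.5, -1.2]
gripper_width: 0.0214
grip_force: 29.7
[ 0.5856 -0.0483  0.0909] [-1.229  -0.6203 -0.7758]
```

View pics/w3.png

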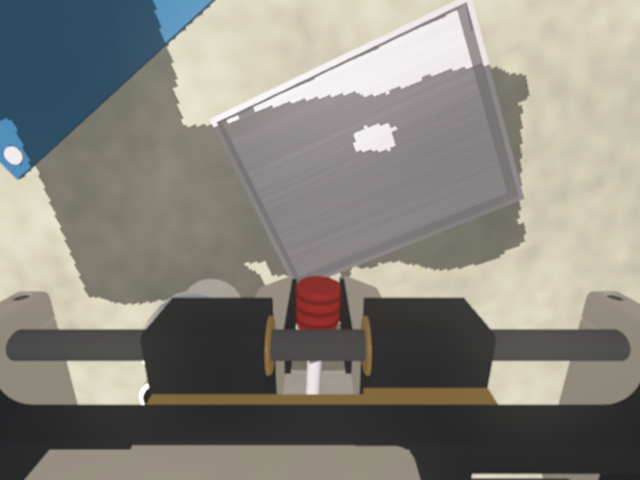

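Pin B is clear of the staple and held straight (knob at (318,303)). Carrying it to the tray.

```bash

python3 -m inch '[{"turn":[0,0,0],"translation":[0.2,0.02,0],"fingers":0},{"turn":[0,0,0],"translation":[0.5,0.02,0],"fingers":0},{"turn":[0,0,0],"translation":[0.72,0.02,0.1],"fingers":0},{"turn":[0,0,0],"translation":[0.72,0.02,0.3],"fingers":0},{"turn":[0,0,0],"translation":[0.72,0.02,0.5],"fingers":0},{"turn":[0,0,0],"translation":[0.72,0.02,0.65],"fingers":0},{"turn":[0,0,0],"translation":[0.72,0.02,0.74],"fingers":0},{"turn":[0,0,0],"translation":[0.72,0.02,0.77],"fingers":0}]'
python3 -m inch '[{"turn":[0,0,0],"translation":[0,0,0],"fingers":0},{"turn":[0,0,0],"translation":[0,0,0.02],"fingers":0},{"turn":[0,0,0],"translation":[0,0,0.04],"fingers":0},{"turn":[0,0,0],"translation":[0,0,0.04],"fingers":0}]'
```

```text
clock: 7.18
position: [0.6125, 0.017, 0.0125]
orientation: [-2.592, -1.772, 0.004]
contact_force: [-0.6, -0.3, 0.0]
gripper_width: 0.0212
grip_force: 29.7
clock: 7.52
position: [0.6139, 0.0171, 0.0108]
orientation: [2.593, 1.773, 0.001]
contact_force: [-0.1, -0.7, -0.2]
gripper_width: 0.0216
grip_force: 29.7
```

```bash

python3 -m inch '[{"turn":[0,0,0],"translation":[0,0,0.02],"fingers":0},{"turn":[0,0,0],"translation":[0,0,0.02],"fingers":0.35},{"turn":[0,0,0],"translation":[0,0,0.02],"fingers":0.35},{"turn":[0,0,0],"translation":[0,0,0.02],"fingers":0.35},{"turn":[0,0,0],"translation":[0,0,-0.2],"fingers":0.35},{"turn":[0,0,0],"translation":[0,0,-0.6],"fingers":0.35},{"turn":[0,0,0],"translation":[0,0,-1],"fingers":0.4},{"turn":[0,0,0],"translation":[0,0,-1],"fingers":0.4}]'
python3 -m inch '[{"turn":[0,0,0],"translation":[-0.2,0,-0.4],"fingers":0.4},{"turn":[0,0,0],"translation":[-0.5,-0.02,-0.8],"fingers":0.4},{"turn":[0,0,0],"translation":[-1,-0.04,-0.9],"fingers":0.4},{"turn":[0,0,0],"translation":[-1,-0.04,-0.9],"fingers":0.4}]'
python3 - <<'E'
from h import *
p,D=r.grab_frame("scene"); save("s2",p[130:370,180:500].repeat(2,0).repeat(2,1))
E
```

```text
clock: 8.18
position: [0.618, 0.0169, 0.1185]
orientation: [2.586, 1.768, 0.017]
contact_force: [1.6, -0.7, 0.1]
gripper_width: 0.0364
grip_force: 0.0
clock: 8.52
position: [0.5736, -0.0775, 0.2035]
orientation: [2.59, 1.77, 0.004]
contact_force: [1.3, 0.6, 0.1]
gripper_width: 0.0368
grip_force: 0.0
```

View pics/s2.png

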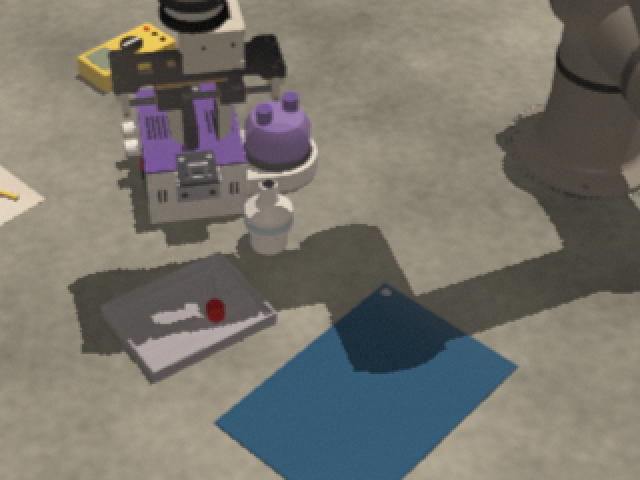

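Pin B's knob is in the tray (216,310 in the crop), and the filter hasn't moved. Going to pin A.

```bash

python3 -m inch '[{"turn":[0,0,0],"translation":[-1,0,0],"fingers":0.4},{"turn":[0,0,0],"translation":[-1,0,0],"fingers":0.4},{"turn":[0,0,0],"translation":[-1,0,0],"fingers":0.4}]' >/dev/null
python3 -m inch '[{"turn":[0,0,0],"translation":[-1,0,0],"fingers":0.4},{"turn":[0,0,0],"translation":[-1,0,0],"fingers":0.4},{"turn":[0,0,0],"translation":[-1,0,0],"fingers":0.4}]' >/dev/null
python3 -m inch '[{"turn":[0,0,0],"translation":[-1,0,0.2],"fingers":0.4},{"turn":[0,0,0],"translation":[-1,0,0.2],"fingers":0.4},{"turn":[0,0,0],"translation":[-1,0,0.2],"fingers":0.4},{"turn":[0,0,0],"translation":[-1,0,0.2],"fingers":0.4},{"turn":[0,0,0],"translation":[-1,0,0.2],"fingers":0.4}]'
python3 - <<'E'
from h import *
c=cam("wrist"); p,D=r.grab_frame("wrist"); save("w4",p)
reds("wrist",p,.1)
s=r.get_state();M=R.from_rotvec(s["orientation"]).as_matrix();print(s["position"],M)
for t,z in(("pin_a_knob",.097),("staple_a",.112),("lid_handle",.125)):
    print(t,[(k["confidence"],k["point"],at_z("wrist",k["point"],z),M.T@(at_z("wrist",k["point"],z)-s["position"])) for k in r.landmark_of(t,"wrist")[:2]])
E
```

```text
clock: 9.48
position: [0.4643, -0.3544, 0.1793]
orientation: [-2.594, -1.77, -0.0]
contact_force: [0.4, 0.3, -0.1]
gripper_width: 0.0366
grip_force: 0.0
red [316.7673 259.3874] [304 242  27  34 795] [ 0.4599 -0.3646  0.1   ]
[ 0.4649 -0.3535  0.1798] [[ 0.3633  0.9317 -0.0002]
 [ 0.9317 -0.3633  0.0011]
 [ 0.001  -0.0006 -1.    ]]
pin_a_knob [(0.56, [316.9, 260.2], array([ 0.4593, -0.3664,  0.097 ]), array([-0.0141, -0.0004,  0.0828]))]
staple_a [(0.67, [314.8, 224.5], array([ 0.4696, -0.3364,  0.112 ]), array([ 0.0176, -0.0018,  0.0678]))]
lid_handle [(0.86, [320.6, 45.1], array([ 0.5113, -0.2396,  0.125 ]), array([0.123 , 0.0019, 0.0549]))]
```

View pics/w4.png

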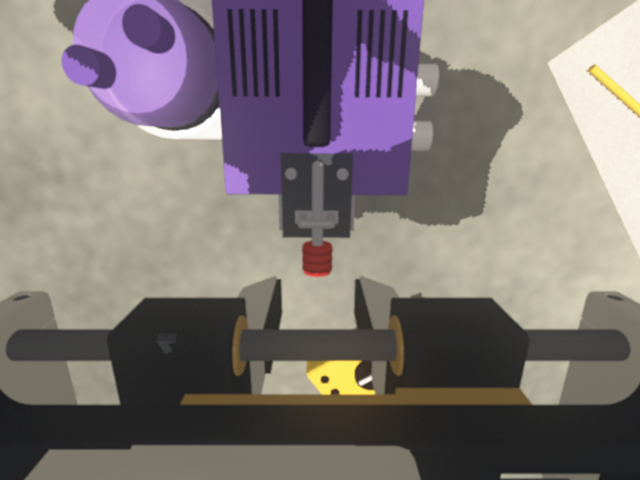

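Pin A is at (317,259), centred and aligned with the fingers. The meter is well below at (345,378).

```bash

python3 -m inch '[{"turn":[0,0,0],"translation":[-0.13,0,0.2],"fingers":0.4},{"turn":[0,0,0],"translation":[-0.13,0,0.5],"fingers":0.4},{"turn":[0,0,0],"translation":[-0.13,0,0.75],"fingers":0.4},{"turn":[0,0,0],"translation":[-0.13,0,0.89],"fingers":0.4},{"turn":[0,0,0],"translation":[-0.13,0,0.89],"fingers":0.4},{"turn":[0,0,0],"translation":[-0.13,0,0.89],"fingers":0},{"turn":[0,0,0],"translation":[-0.13,0,0.89],"fingers":0},{"turn":[0,0,0],"translation":[-0.13,0,0.89],"fingers":0}]'
python3 -m inch '[{"turn":[0,0,0],"translation":[0,0,0],"fingers":0},{"turn":[0,0,0],"translation":[0,0,0],"fingers":0},{"turn":[0,0,0],"translation":[0,0,0],"fingers":0},{"turn":[0,0,0],"translation":[-0.03,0,0],"fingers":0},{"turn":[0,0,0],"translation":[-0.06,0,0],"fingers":0}]'
```

```text
clock: 10.35
position: [0.461, -0.3665, 0.0929]
orientation: [2.59, 1.773, 0.001]
contact_force: [-0.2, 0.6, 0.6]
gripper_width: 0.0211
grip_force: 28.1
clock: 10.77
position: [0.4582, -0.3715, 0.0919]
orientation: [2.593, 1.774, 0.002]
contact_force: [1.7, 2.9, 4.7]
gripper_width: 0.0211
grip_force: 29.8
```

```bash

python3 -m inch '[{"turn":[0,0,0],"translation":[-0.06,0,-0.015],"fingers":0},{"turn":[0,0,0],"translation":[-0.16,0,-0.015],"fingers":0},{"turn":[0,0,0],"translation":[-0.26,0,-0.015],"fingers":0},{"turn":[0,0,0],"translation":[-0.36,0,-0.015],"fingers":0},{"turn":[0,0,0],"translation":[-0.46,0,-0.015],"fingers":0},{"turn":[0,0,0],"translation":[-0.56,0,-0.015],"fingers":0},{"turn":[0,0,0],"translation":[-0.60,0,-0.015],"fingers":0},{"turn":[0,0,0],"translation":[-0.60,0,-0.015],"fingers":0}]'
python3 - <<'E'
from h import *
c=cam("wrist"); p,D=r.grab_frame("wrist"); save("w5",p)
s=r.get_state();print(s["position"],s["contact_force"])
E
```

```text
clock: 11.43
position: [0.4353, -0.4289, 0.0924]
orientation: [-2.595, -1.771, 0.0]
contact_force: [-0.5, 0.3, -0.7]
gripper_width: 0.0211
grip_force: 29.8
[ 0.4356 -0.4282  0.0924] [ 0.9537  0.9241 -0.408 ]
```

View pics/w5.png

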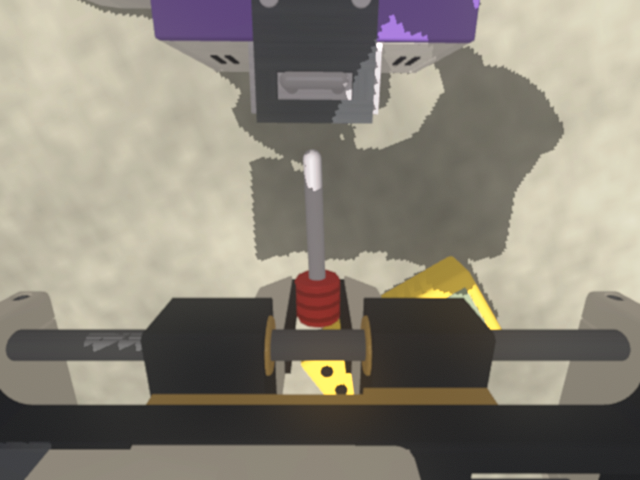

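Pin A is out and held straight (tip at (312,155)). Lifting it and carrying it to the tray.

```bash

python3 -m inch '[{"turn":[0,0,0],"translation":[0,0,-0.3],"fingers":0},{"turn":[0,0,0],"translation":[0,0,-0.7],"fingers":0},{"turn":[0,0,0],"translation":[0,0,-1],"fingers":0},{"turn":[0,0,0],"translation":[0,0,-1],"fingers":0},{"turn":[0,0,0],"translation":[0,0,-1],"fingers":0}]' >/dev/null
python3 -m inch '[{"turn":[0,0,0],"translation":[0.3,0.05,0],"fingers":0},{"turn":[0,0,0],"translation":[0.6,0.1,0],"fingers":0},{"turn":[0,0,0],"translation":[1,0.18,0],"fingers":0}]' >/dev/null
python3 -m inch '[{"turn":[0,0,0],"translation":[0.4,0.05,0],"fingers":0},{"turn":[0,0,0],"translation":[0.7,0.1,0],"fingers":0},{"turn":[0,0,0],"translation":[1,0.18,0],"fingers":0}]' >/dev/null
python3 -m inch '[{"turn":[0,0,0],"translation":[0.4,0.05,0],"fingers":0},{"turn":[0,0,0],"translation":[0.7,0.1,0],"fingers":0},{"turn":[0,0,0],"translation":[1,0.18,0],"fingers":0}]' >/dev/null
python3 -m inch '[{"turn":[0,0,0],"translation":[0.4,0.05,0],"fingers":0},{"turn":[0,0,0],"translation":[0.7,0.1,0],"fingers":0},{"turn":[0,0,0],"translation":[1,0.18,0],"fingers":0}]' >/dev/null
python3 -m inch '[{"turn":[0,0,0],"translation":[0.4,0,0],"fingers":0},{"turn":[0,0,0],"translation":[0.58,0,0],"fingers":0},{"turn":[0,0,0],"translation":[0.58,0,0],"fingers":0},{"turn":[0,0,0],"translation":[0.58,0,0],"fingers":0},{"turn":[0,0,0],"translation":[0.58,0,0],"fingers":0}]'
python3 - <<'E'
from h import *
c=cam("wrist"); p,D=r.grab_frame("wrist")
reds("wrist",p,.02)
k=r.landmark_of("tray","wrist")[:1]; print([(i["confidence"],at_z("wrist",i["point"],0)) for i in k])
E
```

```text
clock: 13.32
position: [0.6685, -0.0274, 0.1913]
orientation: [-2.592, -1.773, 0.003]
contact_force: [-0.1, -0.3, -1.4]
gripper_width: 0.021
grip_force: 29.8
red [249.6638 194.1659] [239 182  22  25 464] [0.6147 0.0142 0.02  ]
red [317.6605 299.8988] [ 296  271   44   55 1947] [ 0.6345 -0.1146  0.02  ]
[(0.67, array([ 0.6403, -0.0016,  0.    ]))]
```

```bash

python3 -m inch '[{"turn":[0,0,0],"translation":[0,0,0.3],"fingers":0},{"turn":[0,0,0],"translation":[0,0,0.7],"fingers":0},{"turn":[0,0,0],"translation":[0,0,1],"fingers":0},{"turn":[0,0,0],"translation":[0,0,1],"fingers":0}]' >/dev/null
python3 -m inch '[{"turn":[0,0,0],"translation":[0,0,0.3],"fingers":0},{"turn":[0,0,0],"translation":[0,0,0.5],"fingers":0},{"turn":[0,0,0],"translation":[0,0,0.7],"fingers":0},{"turn":[0,0,0],"translation":[0,0,0.79],"fingers":0},{"turn":[0,0,0],"translation":[0,0,0.815],"fingers":0},{"turn":[0,0,0],"translation":[0,0,0.815],"fingers":0},{"turn":[0,0,0],"translation":[0,0,0.815],"fingers":0}]'
```

```text
clock: 14.33
position: [0.6704, -0.0274, 0.0131]
orientation: [2.592, 1.772, 0.003]
contact_force: [-0.7, 0.2, -0.6]
gripper_width: 0.0212
grip_force: 29.8
```

```bash

python3 -m inch '[{"turn":[0,0,0],"translation":[0,0,0.02],"fingers":0},{"turn":[0,0,0],"translation":[0,0,0.03],"fingers":0},{"turn":[0,0,0],"translation":[0,0,0.03],"fingers":0.35},{"turn":[0,0,0],"translation":[0,0,0.03],"fingers":0.35},{"turn":[0,0,0],"translation":[0,0,0.03],"fingers":0.35},{"turn":[0,0,0],"translation":[0,0,-0.2],"fingers":0.35},{"turn":[0,0,0],"translation":[0,0,-0.6],"fingers":0.35},{"turn":[0,0,0],"translation":[0,0,-1],"fingers":0.35}]'
python3 -m inch '[{"turn":[0,0,0],"translation":[-0.2,-0.05,-0.4],"fingers":0.5},{"turn":[0,0,0],"translation":[-0.5,-0.3,-0.8],"fingers":0.5},{"turn":[0,0,0],"translation":[-1,-0.6,-0.8],"fingers":0.5},{"turn":[0,0,0],"translation":[-1,-0.6,-0.8],"fingers":0.5},{"turn":[0,0,0],"translation":[-1,-0.6,-0.8],"fingers":0.5},{"turn":[0,0,0],"translation":[-1,-0.6,-0.8],"fingers":0.5}]'
python3 - <<'E'
from h import *
c=cam("wrist"); p,D=r.grab_frame("wrist"); reds("wrist",p,.014)
p,D=r.grab_frame("top"); reds("top",p,.014)
p,D=r.grab_frame("scene"); reds("scene",p,.014)
s=r.get_state();M=R.from_rotvec(s["orientation"]).as_matrix();print(M.T@(np.array([.5105,-.2385,.106])-s["position"]))
E
```

```text
clock: 15.0
position: [0.668, -0.0267, 0.1107]
orientation: [-2.591, -1.772, 0.005]
contact_force: [2.0, -0.3, -0.4]
gripper_width: 0.0323
grip_force: 0.0
clock: 15.5
position: [0.5765, -0.0993, 0.1923]
orientation: [2.594, 1.77, 0.002]
contact_force: [-0.6, 0.3, -0.4]
gripper_width: 0.0459
grip_force: 0.0
red [308.4589  77.5411] [299  70  22  17 292] [0.6143 0.0179 0.014 ]
red [382.4769 110.0154] [375 108  16   5  65] [ 0.6671 -0.0319  0.014 ]
red [304.4 190. ] [302 186   6   9  35] [0.6155 0.0176 0.014 ]
red [301.797  57.803] [289  49  29  20 335] [-0.0388 -1.0339  0.014 ]
red [310.0833  78.5385] [299  72  19  13 156] [ 0.0229 -0.8667  0.014 ]
red [258.254  283.6032] [255 279   8  11  63] [ 0.6717 -0.0266  0.014 ]
red [287.2125 284.775 ] [283 280   9  11  80] [0.6138 0.0136 0.014 ]
red [636.7917 466.7917] [634 463   6   9  48] [0.2919 0.7489 0.014 ]
[-0.1555 -0.0116  0.0847]
```

Both knobs are in the tray, at (.614,.018) and (.668,-.03). Now over the handle.

```bash

python3 -m inch '[{"turn":[0,0,0],"translation":[-1,-0.12,0],"fingers":0.5},{"turn":[0,0,0],"translation":[-1,-0.12,0],"fingers":0.5},{"turn":[0,0,0],"translation":[-1,-0.12,0],"fingers":0.5}]' >/dev/null
python3 -m inch '[{"turn":[0,0,0],"translation":[-0.95,0,0.1],"fingers":0.5},{"turn":[0,0,0],"translation":[-0.95,0,0.1],"fingers":0.5},{"turn":[0,0,0],"translation":[-0.95,0,0.1],"fingers":0.5},{"turn":[0,0,0],"translation":[-0.95,0,0.1],"fingers":0.5},{"turn":[0,0,0],"translation":[-0.95,0,0.1],"fingers":0.5}]'
python3 - <<'E'
from h import *
c=cam("wrist"); p,D=r.grab_frame("wrist"); save("w6",p)
s=r.get_state();M=R.from_rotvec(s["orientation"]).as_matrix();P=np.array(s["position"])
for t,z in(("lid_handle",.125),("staple_b",.112)):
    for k in r.landmark_of(t,"wrist")[:2]:
        X=at_z("wrist",k["point"],z);print(t,k["confidence"],k["point"],X,M.T@(X-P))
print(M.T@(np.array([.5105,-.2385,.106])-P))
E
```

```text
clock: 16.32
position: [0.4956, -0.2755, 0.1804]
orientation: [-2.593, -1.771, -0.0]
contact_force: [-0.4, 0.2, -0.3]
gripper_width: 0.0456
grip_force: 0.0
lid_handle 0.74 [315.4, 196.9] [ 0.5091 -0.2379  0.125 ] [ 0.039  -0.001   0.0557]
staple_b 0.96 [314.6, 332.5] [ 0.47   -0.3358  0.112 ] [-0.0664 -0.002   0.0686]
staple_b 0.72 [317.2, 2.4] [ 0.5496 -0.1372  0.112 ] [0.1475 0.0003 0.0688]
[0.0389 0.0005 0.0747]
```

View pics/w6.png

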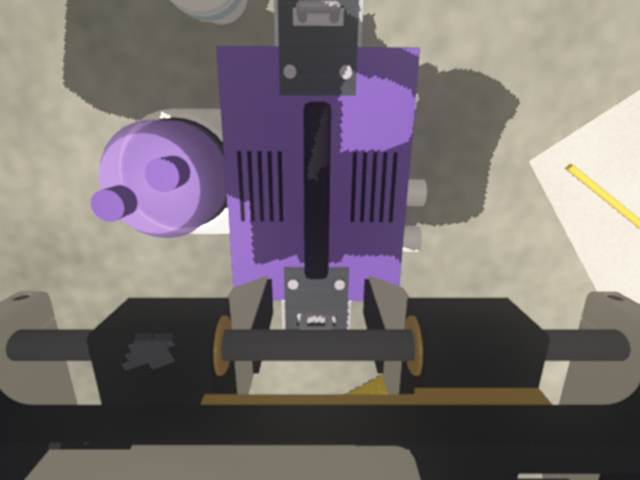

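The handle bar at x≈317 is centred between the fingers (gap centre about 318). Descend onto it and grip.

```bash

python3 -m inch '[{"turn":[0,0,0.006],"translation":[0.4,-0.01,0],"fingers":0.5},{"turn":[0,0,0.006],"translation":[0.4,-0.01,0.2],"fingers":0.5},{"turn":[0,0,0.006],"translation":[0.4,-0.01,0.5],"fingers":0.5},{"turn":[0,0,0.006],"translation":[0.4,-0.01,0.74],"fingers":0.5},{"turn":[0,0,0.006],"translation":[0.4,-0.01,0.74],"fingers":0.5},{"turn":[0,0,0.006],"translation":[0.4,-0.01,0.74],"fingers":0},{"turn":[0,0,0.006],"translation":[0.4,-0.01,0.74],"fingers":0},{"turn":[0,0,0.006],"translation":[0.4,-0.01,0.74],"fingers":0}]'
python3 -m inch '[{"turn":[0,0,0],"translation":[0,0,0],"fingers":0},{"turn":[0,0,0],"translation":[0,0,0],"fingers":0},{"turn":[0,0,0],"translation":[0,0,0],"fingers":0},{"turn":[0,0,0],"translation":[0,0,-0.02],"fingers":0},{"turn":[0,0,0],"translation":[0,0,-0.05],"fingers":0},{"turn":[0,0,0],"translation":[0,0,-0.08],"fingers":0},{"turn":[0,0,0],"translation":[0,0,-0.1],"fingers":0},{"turn":[0,0,0],"translation":[0,0,-0.1],"fingers":0}]'
```

```text
clock: 17.13
position: [0.51, -0.2384, 0.1091]
orientation: [2.599, 1.76, 0.002]
contact_force: [0.8, 0.4, 0.4]
gripper_width: 0.0304
grip_force: 0.0
clock: 17.8
position: [0.5089, -0.2382, 0.1175]
orientation: [2.601, 1.761, 0.0]
contact_force: [0.3, 0.3, -5.2]
gripper_width: 0.016
grip_force: 30.0
```

```bash

python3 -m inch '[{"turn":[0,0,0],"translation":[0,0,-0.05],"fingers":0},{"turn":[0,0,0],"translation":[0,0,-0.1],"fingers":0},{"turn":[0,0,0],"translation":[0,0,-0.15],"fingers":0},{"turn":[0,0,0],"translation":[0,0,-0.2],"fingers":0},{"turn":[0,0,0],"translation":[0,0,-0.25],"fingers":0},{"turn":[0,0,0],"translation":[0,0,-0.25],"fingers":0}]'
python3 -m inch '[{"turn":[0,0,0],"translation":[0,0,-0.1],"fingers":0},{"turn":[0,0,0],"translation":[0,0,-0.3],"fingers":0},{"turn":[0,0,0],"translation":[0,0,-0.5],"fingers":0},{"turn":[0,0,0],"translation":[0,0,-0.7],"fingers":0},{"turn":[0,0,0],"translation":[0,0,-0.8],"fingers":0},{"turn":[0,0,0],"translation":[0,0,-0.8],"fingers":0}]'
python3 - <<'E'
from h import *
c=cam("wrist"); p,D=r.grab_frame("wrist"); save("w7",p)
s=r.get_state();M=R.from_rotvec(s["orientation"]).as_matrix();P=np.array(s["position"]);print(P,M,s["q"])
a=np.radians(15.45)
print(M.T@(np.array([.5235,.2095,.2])-P), "tool x yaw",np.degrees(np.arctan2(M[1,0],M[0,0])))
E
```

```text
clock: 18.3
position: [0.5094, -0.2385, 0.1436]
orientation: [2.6, 1.76, 0.002]
contact_force: [0.3, -0.8, -3.9]
gripper_width: 0.0156
grip_force: 30.0
clock: 18.8
position: [0.5098, -0.2388, 0.225]
orientation: [2.598, 1.758, 0.003]
contact_force: [0.5, -0.4, -4.1]
gripper_width: 0.0159
grip_force: 30.0
[ 0.5091 -0.2383  0.2231] [[ 0.3715  0.9284  0.002 ]
 [ 0.9284 -0.3715 -0.0011]
 [-0.0003  0.0023 -1.    ]] [-0.5742  0.4117  1.4278  0.0001  1.2999 -0.1936]
[ 0.4211 -0.1531  0.0226] tool x yaw 68.19330656218418
```

View pics/w7.png

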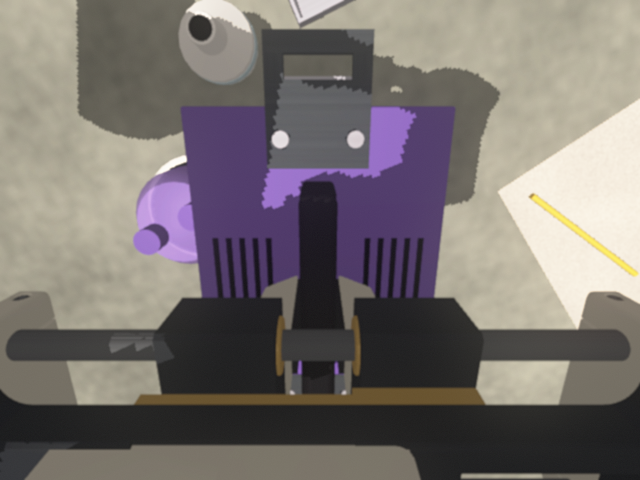

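The lid is held level and clear of the staples, with the filter below at (218,40). Carrying it to the mat.

```bash

python3 -m inch '[{"turn":[0,0,0],"translation":[0.2,-0.08,0],"fingers":0},{"turn":[0,0,0],"translation":[0.5,-0.19,0],"fingers":0},{"turn":[0,0,0],"translation":[0.8,-0.3,0],"fingers":0},{"turn":[0,0,0],"translation":[1,-0.38,0],"fingers":0}]' >/dev/null
python3 -m inch '[{"turn":[0,0,0],"translation":[0.3,-0.11,0],"fingers":0},{"turn":[0,0,0],"translation":[0.6,-0.23,0],"fingers":0},{"turn":[0,0,0],"translation":[0.9,-0.34,0],"fingers":0},{"turn":[0,0,0],"translation":[1,-0.38,0],"fingers":0}]' >/dev/null
python3 -m inch '[{"turn":[0,0,0],"translation":[0.3,-0.11,0],"fingers":0},{"turn":[0,0,0],"translation":[0.6,-0.23,0],"fingers":0},{"turn":[0,0,0],"translation":[0.9,-0.34,0],"fingers":0},{"turn":[0,0,0],"translation":[1,-0.38,0],"fingers":0}]' >/dev/null
python3 -m inch '[{"turn":[0,0,0],"translation":[0.3,-0.11,0],"fingers":0},{"turn":[0,0,0],"translation":[0.6,-0.23,0],"fingers":0},{"turn":[0,0,0],"translation":[0.9,-0.34,0],"fingers":0},{"turn":[0,0,0],"translation":[1.0,-0.38,0],"fingers":0},{"turn":[0,0,0],"translation":[1.0,-0.38,0],"fingers":0}]' 
python3 -m inch '[{"turn":[0,0,0.06],"translation":[0,0,0],"fingers":0},{"turn":[0,0,0.13],"translation":[0,0,0],"fingers":0},{"turn":[0,0,0.2],"translation":[0,0,0],"fingers":0},{"turn":[0,0,0.27],"translation":[0,0,0],"fingers":0},{"turn":[0,0,0.34],"translation":[0,0,0],"fingers":0},{"turn":[0,0,0.4],"translation":[0,0,0],"fingers":0},{"turn":[0,0,0.45],"translation":[0,0,0],"fingers":0},{"turn":[0,0,0.45],"translation":[0,0,0],"fingers":0}]' 
python3 -m inch '[{"turn":[0,0,0.06],"translation":[0,0,0],"fingers":0},{"turn":[0,0,0.11],"translation":[0,0,0],"fingers":0},{"turn":[0,0,0.136],"translation":[0,0,0],"fingers":0},{"turn":[0,0,0.136],"translation":[0,0,0],"fingers":0},{"turn":[0,0,0.136],"translation":[0,0,0],"fingers":0},{"turn":[0,0,0.136],"translation":[0,0,0],"fingers":0}]' 
cat > m.py <<'E'
from h import *
c=cam("wrist"); s=r.get_state();M=R.from_rotvec(s["orientation"]).as_matrix();P=np.array(s["position"]);print(P,s["contact_force"],s["q"])
print(M.T@(np.array([.5235,.2095,.03])-P), "tool x yaw",np.degrees(np.arctan2(M[1,0],M[0,0])),"tilt",M[:,2])
p,D=r.grab_frame("wrist"); save("w8",p)
hsv=cv2.cvtColor(p,cv2.COLOR_RGB2HSV)
lid=cv2.inRange(hsv,(122,70,30),(150,255,255)); lid[298:]=0
v,u=np.nonzero(lid); 
for col,f in (("L",np.min),("R",np.max)):
    rows=[rr for rr in range(v.min()+8,v.max()-4,4)]
    X=at_z("wrist",[(f(u[v==rr]),rr) for rr in rows],P[2]-.0132)
    d=np.polyfit(*( X[:,0],X[:,1]),1); print(col,"edge yaw",np.degrees(np.arctan(d[0])),M.T@(X.mean(0)-P))
E
python3 m.py
```

```text
clock: 20.27
position: [0.5155, 0.1918, 0.2208]
orientation: [-2.598, -1.765, 0.003]
contact_force: [0.3, -0.9, -4.8]
gripper_width: 0.0156
grip_force: 30.0
clock: 20.93
position: [0.5161, 0.1882, 0.2213]
orientation: [3.051, 0.746, -0.003]
contact_force: [0.2, 0.0, -4.4]
gripper_width: 0.0155
grip_force: 30.0
clock: 21.43
position: [0.5162, 0.1892, 0.2219]
orientation: [3.113, 0.425, -0.001]
contact_force: [-0.0, 0.0, -4.6]
gripper_width: 0.0158
grip_force: 30.0
[0.5162 0.1892 0.2219] [-0.0071  0.0209 -4.6436] [ 0.212   0.3915  1.4626 -0.0001  1.288   1.5111]
[ 0.0126 -0.0176  0.1919] tool x yaw 15.566529383269893 tilt [-0.0005 -0.0002 -1.    ]
L edge yaw 15.771343176391131 [ 0.0442 -0.0625  0.0132]
R edge yaw 15.52259753097809 [0.0442 0.0629 0.0132]
```

```bash

python3 -m inch '[{"turn":[0,0,0],"translation":[0.06,-0.09,0.1],"fingers":0},{"turn":[0,0,0],"translation":[0.126,-0.176,0.4],"fingers":0},{"turn":[0,0,0],"translation":[0.126,-0.176,0.7],"fingers":0},{"turn":[0,0,0],"translation":[0.126,-0.176,0.95],"fingers":0},{"turn":[0,0,0],"translation":[0.126,-0.176,1],"fingers":0}]' >/dev/null
python3 -m inch '[{"turn":[0,0,0],"translation":[0,0,0.2],"fingers":0},{"turn":[0,0,0],"translation":[0,0,0.4],"fingers":0},{"turn":[0,0,0],"translation":[0,0,0.6],"fingers":0},{"turn":[0,0,0],"translation":[0,0,0.75],"fingers":0},{"turn":[0,0,0],"translation":[0,0,0.8],"fingers":0},{"turn":[0,0,0],"translation":[0,0,0.8],"fingers":0},{"turn":[0,0,0],"translation":[0,0,0.8],"fingers":0}]'
python3 m.py
python3 - <<'E'
from h import *
p,D=r.grab_frame("top")
for k in r.cut_out("mat","top")[:1]: print(k["confidence"]);
hsv=cv2.cvtColor(p,cv2.COLOR_RGB2HSV)
rect("top",cv2.inRange(hsv,(98,120,30),(112,255,200)),.003,"mat")
E
```

```text
clock: 22.48
position: [0.5246, 0.2104, 0.0432]
orientation: [-3.113, -0.423, -0.002]
contact_force: [0.5, 0.0, -4.3]
gripper_width: 0.0157
grip_force: 30.0
[0.5246 0.2104 0.0432] [ 0.4976  0.047  -4.3315] [0.2458 0.6175 1.6316 0.0002 0.8909 1.5465]
[-0.0013  0.0006  0.0132] tool x yaw 15.472308666433202 tilt [ 0.0015  0.0005 -1.    ]
L edge yaw 15.70155674180319 [ 0.0446 -0.0631  0.0133]
R edge yaw 15.43519994744415 [0.0447 0.0634 0.0133]
0.71
mat 1788 [535.2089 164.5476] [296.895  106.7343] long yaw 14.154989
```

```bash

python3 -m inch '[{"turn":[0,0,0],"translation":[-0.01,0,0.04],"fingers":0},{"turn":[0,0,0],"translation":[-0.01,0,0.08],"fingers":0},{"turn":[0,0,0],"translation":[-0.01,0,0.11],"fingers":0},{"turn":[0,0,0],"translation":[-0.01,0,0.12],"fingers":0},{"turn":[0,0,0],"translation":[-0.01,0,0.13],"fingers":0},{"turn":[0,0,0],"translation":[-0.01,0,0.13],"fingers":0},{"turn":[0,0,0],"translation":[-0.01,0,0.13],"fingers":0}]'
python3 -m inch '[{"turn":[0,0,0],"translation":[0,0,0.01],"fingers":0},{"turn":[0,0,0],"translation":[0,0,0.02],"fingers":0},{"turn":[0,0,0],"translation":[0,0,0.02],"fingers":0},{"turn":[0,0,0],"translation":[0,0,0.02],"fingers":0}]'
```

```text
clock: 23.22
position: [0.5227, 0.2098, 0.0294]
orientation: [-3.113, -0.422, 0.0]
contact_force: [-2.0, 0.0, -1.3]
gripper_width: 0.0159
grip_force: 30.0
clock: 23.55
position: [0.5227, 0.2098, 0.0293]
orientation: [-3.113, -0.423, -0.001]
contact_force: [-8.2, -2.5, 14.8]
gripper_width: 0.0156
grip_force: 30.0
```

The lid is on the mat. Ease off the force, release and withdraw.

```bash

python3 -m inch '[{"turn":[0,0,0],"translation":[0,0,-0.01],"fingers":0},{"turn":[0,0,0],"translation":[0,0,-0.015],"fingers":0},{"turn":[0,0,0],"translation":[0,0,-0.015],"fingers":0},{"turn":[0,0,0],"translation":[0,0,-0.015],"fingers":0.45},{"turn":[0,0,0],"translation":[0,0,-0.015],"fingers":0.45},{"turn":[0,0,0],"translation":[0,0,-0.015],"fingers":0.45},{"turn":[0,0,0],"translation":[0,0,-0.015],"fingers":0.45},{"turn":[0,0,0],"translation":[0,0,-0.015],"fingers":0.45}]'
python3 -m inch '[{"turn":[0,0,0],"translation":[0,0,-0.1],"fingers":0.45},{"turn":[0,0,0],"translation":[0,0,-0.3],"fingers":0.45},{"turn":[0,0,0],"translation":[0,0,-0.6],"fingers":0.45},{"turn":[0,0,0],"translation":[0,0,-1],"fingers":0.45},{"turn":[0,0,0],"translation":[0,0,-1],"fingers":0.45}]'
python3 -m inch '[{"turn":[0,0,0],"translation":[-0.5,0,-0.4],"fingers":0.45},{"turn":[0,0,0],"translation":[-1,0,-1],"fingers":0.45},{"turn":[0,0,0],"translation":[-1,0,-1],"fingers":0.45},{"turn":[0,0,0],"translation":[-1,0,-1],"fingers":0.45},{"turn":[0,0,0],"translation":[-1,0,-1],"fingers":0.45}]'
python3 - <<'E'
from h import *
p,D=r.grab_frame("top"); hsv=cv2.cvtColor(p,cv2.COLOR_RGB2HSV); reds("top",p,.014)
w,_=p,D; q,_=r.grab_frame("scene"); save("end",np.vstack([p[130:330,60:560],q[130:480,140:640]]))
pur=cv2.inRange(hsv,(122,70,30),(150,255,255)); pur[:,300:]=0
mat=cv2.inRange(hsv,(98,100,20),(112,255,200)); 
rect("top",pur,.014,"lid")
t=cv2.morphologyEx(mat|pur,cv2.MORPH_CLOSE,np.ones((25,25))); rect("top",t,.003,"mat+lid")
for t,z in(("filter_mid",.05),("chamber_mid",.073),("bottle_mid",.0675),("meter_mid",.017),("lid_handle",.046)):
    print(t,[(k["confidence"],at_z("top",k["point"],z)) for k in r.landmark_of(t,"top")[:2]])
E
```

```text
clock: 24.22
position: [0.523, 0.2098, 0.0286]
orientation: [-3.113, -0.422, -0.001]
contact_force: [0.1, 0.4, -0.2]
gripper_width: 0.0404
grip_force: 0.0
clock: 24.63
position: [0.5268, 0.2109, 0.1367]
orientation: [-3.111, -0.422, -0.021]
contact_force: [1.4, 0.2, 0.5]
gripper_width: 0.0412
grip_force: 0.0
clock: 25.05
position: [0.4259, 0.1832, 0.2329]
orientation: [-3.112, -0.423, -0.011]
contact_force: [1.5, -0.2, 0.7]
gripper_width: 0.0412
grip_force: 0.0
red [319.9167 168.6   ] [316 165   9   8  60] [ 0.6728 -0.0231  0.014 ]
red [305.5192 190.4808] [302 186   8   9  52] [0.6141 0.0147 0.014 ]
lid 492 [582.4005 182.5696] [84.3698 44.5371] long yaw 14.824515
mat+lid 4905 [522.6332 209.2691] [297.7415 197.0285] long yaw 15.289752
filter_mid [(0.94, array([ 0.4848, -0.0667,  0.05  ])), (0.41, array([ 0.6225, -0.0071,  0.05  ]))]
chamber_mid [(0.81, array([ 0.3982, -0.1869,  0.073 ]))]
bottle_mid [(0.89, array([0.5468, 0.5151, 0.0675]))]
meter_mid [(0.9, array([ 0.4713, -0.519 ,  0.017 ])), (0.16, array([ 0.5968, -0.0122,  0.017 ]))]
lid_handle [(0.95, array([0.5309, 0.2156, 0.046 ]))]
```

View pics/end.png

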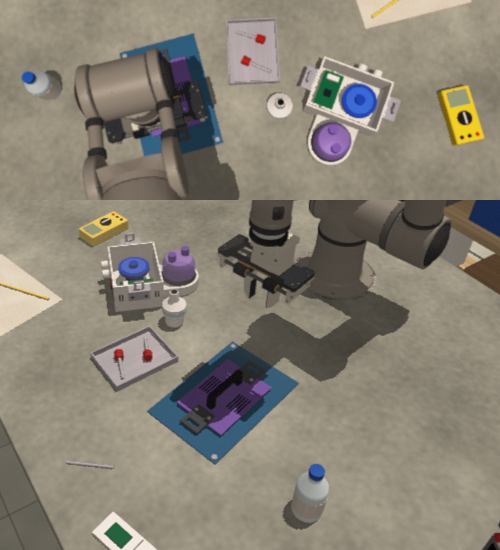

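Both pins are in the tray, and the lid lies upright, centred and square on the mat. The chamber, filter, bottle and meter haven't moved, and the gripper is clear. Handing in.

```bash
python3 -c "
from bench import r
print(r.finish_job())"
```

```text
the job is handed in; nothing more can be done
None
```

I pulled both pins and put them in the tray, then set the lid down by hand, upright, centred and square on the blue mat. I handed the job in at about 25 s with nothing else disturbed; no verdict was returned.

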